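# Release the spring catch of a tool chest with a dowel

## Robot

A 7-joint arm with a two-finger parallel gripper is mounted at the origin on the work surface. World frame = base frame: x ahead of the robot, y to its left, z up, the work surface at z = 0. Lengths are in m, angles in rad, forces in N, time in s.
With the tool pointing down it reaches from about 0.4 to 0.875 m from the base axis. Payload 19.3 kg.
Tool frame: the origin (TCP) lies at the very end of the fingers, on their centre line; the grasp point (between the pads) lies 19 mm behind it; z points along the fingers, y is the line along which they close (so a half turn about z gives the same grasp; the last joint's range is limited). The gripper opens to 85 mm and grips with 20 to 120 N. Pads are 22 mm wide; open, the fingers measure 114 mm over their backs; the gripper's body (76 mm by 85 mm) begins 54 mm behind the grasp point. The pads swing forward as they close: fully open they stand 13 mm farther back than shut.
Start: joints at [1.264, 0.521, -0.036, 1.599, 0.021, 1.021, -0.113], TCP at [0.147, -0.608, 0.197] pointing down, gripper open.
Joint ranges: [-2.91, 2.91], [-0.3, 2.13], [-1.5, 1.42], [0.17, 2.43], [-1.26, 4.41], [0.16, 1.93], [-2.52, 2.52]. Speed limits (rad/s): [1.89, 1.89, 2.39, 2.39, 3.01, 3.01, 3.01].

## Interface

Orientations are given as [roll, pitch, yaw] about the fixed x, y, z axes, in that order (R = Rz(yaw) Ry(pitch) Rx(roll)).
In Python, from workcell import bot gives the robot as it stands.
- The arm moves only by the tool jog_arm, never from a script. Its argument "motion" is a list of rows, each a list of 5 numbers: the shift along the tool's x, y, z scaled (see below), then the turn about the tool's z scaled (see below), then the opening, from 0 (shut) to 1 (fully open). A call has 1 to 12 rows; each row shifts and turns the commanded pose from where the row before left it, along the tool's axes as they then stand; what a row does not reach is not made up. The controller multiplies each number of a shift by 30 mm and each number of a turn by 0.08 rad. A row lasts 1/10 s, in which the tool goes at most 50 mm and 8.59 degrees, less where a joint would pass 70% of its speed; a pose out of reach is approached as far as the arm can. A call with a number of a shift or a turn outside -1 to 1 is refused whole. A call with a gripper value outside its range is refused whole. The fingers move at their own pace and stop on an object; "newtons" is the grip in N (left out, the last holds). Time passes only in rows, so rows that do not move let the fingers close. It gives the time, the measured TCP pose, the force, the opening and the grip force at its end, in the units of the state.
- bot.observe(): the state, without advancing time (a new reading comes with each control period).
- bot.grab_frame(name): name is "side" or "top"; returns a dict with "pixels" (384x512x3 uint8, red, green, blue), "fovy" (degrees; the focal length in pixels is half the picture's height over the tangent of half this angle, whatever the lens; pixels are square), "cx", "cy" (the principal point, pixels), "k1" (the pictures are not rectified: a ray, as slopes to the right and down, at radius r is drawn at 1 + k1 r^2 times it, then the intrinsics apply), "rvec" (rotation vector, rad) and "tvec" (3), from world to camera coordinates, as OpenCV has them. Camera axes: x right, y down, z forward; pixel columns grow to the right and rows downward; lengths in m; the calibration is good to about 2 mm. A picture is of the moment at which its call begins. There is no depth.
- bot.job_done(): hands the job in; it is judged then, once.
The state is a dict: "clock": time; "qpos": joint angles; "qd": joint speeds; "joint_efforts": joint torques, N m; "position": TCP position; "tool_rot": TCP orientation; "force": force on the tool from outside, world axes, zero at the start; "moment": the same for the moment, N m; "grip_width": finger opening in m; "finger_force": force on a finger pad.
Only numpy, scipy, OpenCV 4.12 (cv2) and the standard library are available. Lean on these libraries where they do the work, as an engineer would, in place of code of your own. Each camera call takes 0.05 s, during which the arm holds its last target. There are 200 camera calls.

## Task

The sliding lid of the wooden tool chest is locked by a spring catch inside: take the thin one of the two standing dowels, push the catch down through the small hole in the lid, keep it down and use the dowel in the hole to slide the lid open by at least 80 mm. Be gentle (20 N at most on the lid and the catch, whose depth you must feel for, and keep the hand itself off the chest). Then stand the dowel back in its own block, fully down, let go, and leave everything else where it is.

Things in the scene. Friction and masses are not known exactly. Their poses are not given: they have to be found in the camera images.
- chest: low wooden tool chest, fixed: 150 (x) x 260 (y) x 101 mm tall. Origin: centre of its underside. The lid opens towards the chest's own -y. Rails 6 mm above the lid's face lie 57 mm or more to either side of the hole (chest x). Chest, lid and catch crack if the dowel loads them with over 20 N in all, or the hand with over 3 N.
- catch_place (a point): fixed point in the chest right under the shut lid's hole, 50 mm above the bench (not the pad's height). Here is the spring catch's level pad, 16 to 44 mm below the lid's top face: set differently each time, to be felt. It only moves straight down and reaches 14 mm to the +y and 22 mm to the -y side (chest axes); beyond it the chest is empty at that depth, so the dowel can go on.
- catch_stop (a point): fixed point 10 mm under catch_place; only to tell how the catch acts: it gives at 4 to 5 N; pressed 6 mm beyond first touch (about 7 N) it frees the lid; 9 mm beyond first touch is a hard stop; 7 to 8 mm is a good press. Keep it down until the lid has slid 12 mm; then it cannot lock again.
- lid (a joint): how far the sliding lid is open, m: 0 shut and locked, 0.100 at its end stop. It slides in the chest's -y direction; when free it needs about 2 N. While locked it has only 1.5 mm of play.
- lid_hole (a point): centre of the small round hole in the lid, at the lid's top face, 95 mm above the bench: 15 mm wide through the 10 mm thick lid, with a 4 mm chamfer at the top. It travels with the lid. Axes as the chest.
- dowel: the thin wooden dowel, 12 mm thick and 135 mm long, 30 g; standing upright in its block at the start. Origin: centre of its lower end; z along the dowel, upwards.
- dowel_tip (a point): centre of the thin dowel's lower end (it has a small chamfer).
- dowel_block_hole0 (a point): centre of the mouth of the hole in the thin dowel's block, 45 mm above the bench. The block, fixed to the bench, is 60 x 60 x 45 mm dark wood; the hole is 15 mm wide, 35 mm deep, with a 3 mm chamfer, so the seated dowel's lower end is 10 mm above the bench and 100 mm of it stands out.
- stout_dowel: the other, stout dowel, 20 mm thick and 135 mm long, upright in a block of the same kind; too thick for the lid. Leave it. Origin: centre of its lower end, 10 mm above the bench.
- figure: bystander: small carved standing figure, 62 mm wide, 110 mm tall; origin on its underside, on the bench. Leave it.
- gouge: bystander: wood gouge lying flat, wooden handle and steel blade, 212 mm long, 18 mm thick; origin on its underside, on the bench. Leave it.
- chisel: bystander: wood chisel lying flat, 212 mm long, 18 mm thick; origin on its underside, on the bench. Leave it.
- mallet: bystander: carver's mallet lying down, 80 mm thick, 250 mm long; origin on its underside, on the bench. Leave it.
- whetstone: bystander: grey sharpening stone, 160 x 50 x 25 mm; origin on its underside, on the bench. Leave it.
- wax_jar: bystander: glass jar of wax with a yellow cap, 58 mm wide, 75 mm tall; origin on its underside, on the bench. Leave it.
- blank: bystander: uncut wood block, 70 x 90 x 60 mm; origin on its underside, on the bench. Leave it.
Things that resemble listed ones, but are neither listed nor needed, are in the scene too. What is shaped like the part that bears dowel_block_hole0 but blue or pink is not meant.

How it is judged:
On the way, in this order (a step that is already met when the one before it is completed fails the run):
1. the thin dowel's tip is in the lid's hole, at least 12 mm deep (horizontal distance between dowel_tip and lid_hole below 0.008 m and z of dowel_tip in the frame of lid_hole below -0.012 m), for 0.1 s.
2. the lid is slid open by 80 mm or more with the dowel still in its hole (value of joint lid above 0.08 m and horizontal distance between dowel_tip and lid_hole below 0.02 m and z of dowel_tip in the frame of lid_hole below 0 m), for 0.1 s.
At the end, for the whole second after the job is handed in: the lid is open by at least 80 mm, and the thin dowel stands at rest in its own block's hole, within 5 mm of the bottom and within 0.15 rad of upright (value of joint lid above 0.08 m and horizontal distance between dowel_tip and dowel_block_hole0 below 0.006 m and z of dowel_tip in the frame of dowel_block_hole0 below -0.03 m and angle between dowel's own z axis and vertical below 0.15 rad and linear speed of dowel below 0.02 m/s); the robot touches nothing.
It fails at once if the dowel loads the chest, its lid or its catch with more than 20 N (contact force between dowel and chest above 20 N).
It fails at once if the hand or arm presses on the chest with more than 3 N (contact force between any of the fingers, the arm and chest above 3 N).
It fails at once if a bystander or the stout dowel is moved by more than 30 mm (distance of any of figure, gouge, chisel, mallet, whetstone, wax_jar, blank, stout_dowel from where it was at the start of the episode above 0.03 m).
It also fails if it takes over 64 s, if anything falls off the work surface, if the arm or the gripper's body presses on something with over 40 N, if the wrist force passes 120 N, or if a joint passes its speed limit or range.

## Working session

There is one attempt and no reset: what is moved stays moved. The work goes in short steps, Python scripts to look and compute and a tool call to move; the robot and the scene stay as the last step left them, time stands still between calls to the robot, and variables do not carry over. Pictures are saved under pics/ and viewed, at most 10 in all, crops included, and the job is handed in when it is done.

Besides the shell and the picture viewer there is one more tool, called after "Request:" in YAML: its name, and indented under it one key for each argument. jog_arm: Moves the arm, as the interface text tells. Shifts and turns lie within -1 to 1; 1 stands for 30 mm of shift or 0.08 rad of turn. Its arguments: {"type":"object","properties":{"motion":{"type":"array","items":{"type":"array","items":{"type":"number"}}},"newtons":{"type":"number"}},"required":["motion"]}

```bash
mkdir -p pics; cat > h.py <<'E'
import numpy as np, cv2
from workcell import bot
def cam(n):
    d=bot.grab_frame(n); return d
def K(d):
    h=d["pixels"].shape[0]; f=h/2/np.tan(np.radians(d["fovy"])/2); return f
def ray(d,u,v):
    f=K(d); p=np.array([(u-d["cx"])/f,(v-d["cy"])/f]); q=p.copy()
    for _ in range(30): q=p/(1+d["k1"]*(q@q))
    R=cv2.Rodrigues(np.array(d["rvec"],float))[0]; t=np.array(d["tvec"],float)
    return -R.T@t, R.T@np.array([q[0],q[1],1.])
def onz(d,u,v,z):
    o,r=ray(d,u,v); return o+r*(z-o[2])/r[2]
def proj(d,P):
    R=cv2.Rodrigues(np.array(d["rvec"],float))[0]; c=R@np.array(P,float)+np.array(d["tvec"],float).ravel()
    q=c[:2]/c[2]; q=q*(1+d["k1"]*(q@q)); f=K(d); return q*f+[d["cx"],d["cy"]]
def tri(*a):
    A=np.zeros((3,3));b=np.zeros(3)
    for d,u,v in a:
        o,r=ray(d,u,v); r=r/np.linalg.norm(r); M=np.eye(3)-np.outer(r,r); A+=M;b+=M@o
    return np.linalg.solve(A,b)
def save(n,im): cv2.imwrite("pics/"+n,im[:,:,::-1])
E
python3 - <<'E'
from h import *
import pickle
D={}
for n in("side","top"):
    d=cam(n); D[n]=d; save(n+"0.png",cv2.resize(d["pixels"],(800,600)))
    print(n,{k:v for k,v in d.items() if k!="pixels"}, ray(d,256,192))
pickle.dump(D,open("d0.pkl","wb"))
print(bot.observe())
E
```

```text
side {'fovy': 48.48097608916451, 'cx': 254.21864767262278, 'cy': 187.56367828507422, 'k1': -0.12455913778402834, 'rvec': array([ 0.84864725, -2.27801718,  1.33360926]), 'tvec': array([0.41899234, 0.22586252, 1.03435178])} (array([-0.21513223,  0.86813253,  0.70463899]), array([ 0.57434386, -0.65226707, -0.4947752 ]))
top {'fovy': 51.05784735355333, 'cx': 260.10246111167254, 'cy': 195.5726423820409, 'k1': -0.012179614536753012, 'rvec': array([ 2.14433291, -2.0997746 ,  0.16505854]), 'tvec': array([0.0241479 , 0.55139566, 1.11435497])} (array([0.350091  , 0.01217544, 1.19318706]), array([ 0.18112946,  0.0306225 , -0.98307553]))
{'clock': 0.1, 'qpos': array([ 1.26378928,  0.52194777, -0.03629445,  1.59993457,  0.02122664,
        1.02111418, -0.11278168]), 'qd': array([-0.00038964,  0.00056071,  0.00135177, -0.00133619,  0.00121514,
       -0.00060105, -0.00165487]), 'joint_efforts': array([ 3.96549716e-03, -9.28482699e+01,  1.98402621e+00, -3.70534444e+01,
        1.79953105e-02,  5.21921902e-03,  8.47816682e-05]), 'position': array([ 0.14648461, -0.60724977,  0.19699371]), 'tool_rot': array([-3.14057997e+00,  1.10431498e-04,  2.36799481e-01]), 'force': array([ 0.11533644,  0.54899913, -1.45087263]), 'moment': array([0.04205335, 0.00233776, 0.06247708]), 'finger_force': 0.0, 'grip_width': 0.08496325212487586}
```

View pics/side0.png

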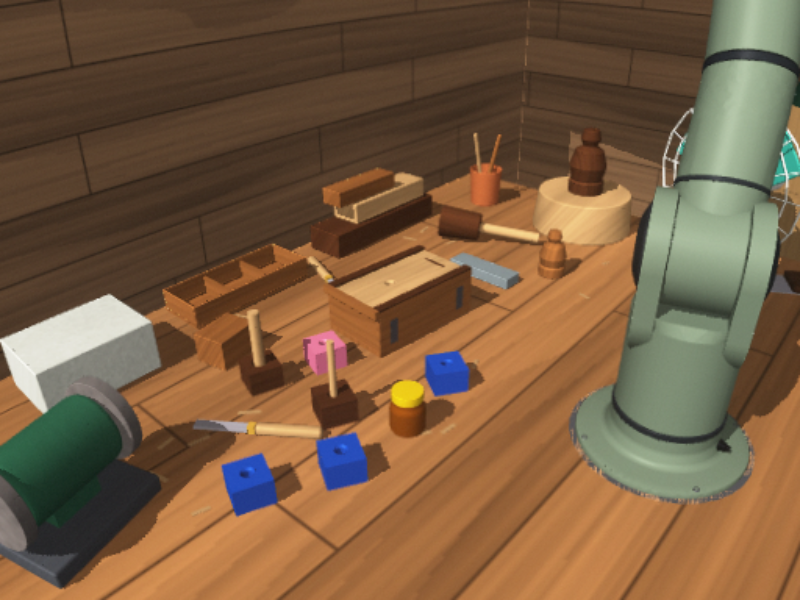

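View pics/top0.png

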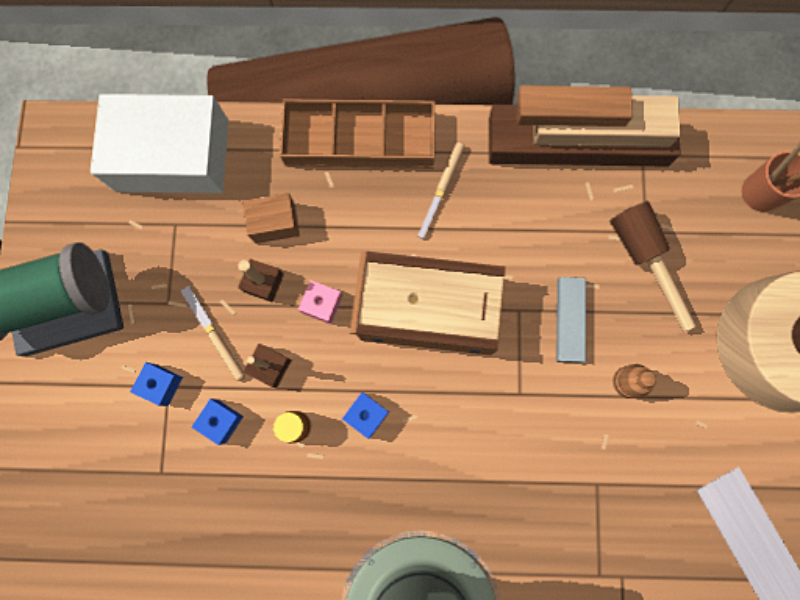

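Side view: upright dowels stand in dark blocks at (257,350) and (333,380). The top view shows the same two at (262,278) and (268,365). The lid's hole is at top (413,298), side (389,283). The lid has a dark end board on its left, so it opens to the right, towards world −y.

Candidates that could be confused are the two dowels, plus the blue and pink blocks, which are excluded. Next I'll crop both dowels and the lid.

```bash
python3 - <<'E'
from h import *
import pickle
D=pickle.load(open("d0.pkl","rb"));s=D["side"]["pixels"];t=D["top"]["pixels"]
def c(im,x,y,w,h,k): return cv2.resize(im[y:y+h,x:x+w],None,fx=k,fy=k,interpolation=cv2.INTER_NEAREST)
# side x150..245,y190..280 ; top x145..195,y155..255
a=c(s,145,190,100,85,4);b=c(t,145,155,80,100,4);e=c(t,220,155,110,75,4);g=c(s,200,150,105,80,4)
im=np.zeros((600,800,3),np.uint8)
def put(q,x,y):
    q=q[:600-y,:800-x]; im[y:y+q.shape[0],x:x+q.shape[1]]=q
put(a,0,0);put(e,0,300+0);put(b,440,0)
q=c(s,200,150,80,50,4);put(q,440,400)
save("crop1.png",im)
E
```

```text
(no output)
```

View pics/crop1.png

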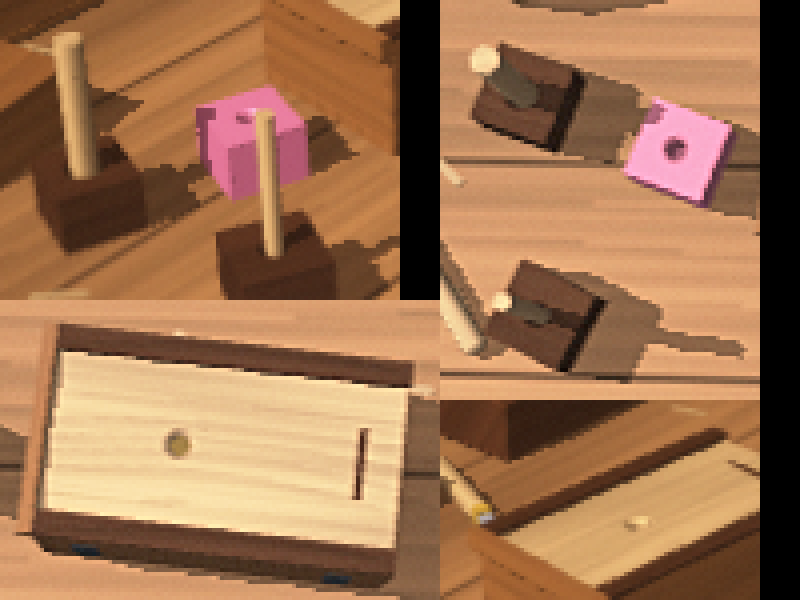

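The thin one is the near dowel. Its top is at side px (211,218), top px (161,230). The lid hole is at top px (264,191), side px (249,181). Now I'll measure these.

```bash
python3 - <<'E'
from h import *
import pickle
D=pickle.load(open("d0.pkl","rb"));S=D["side"];T=D["top"]
def comp(d,thr,x,y,w,h,pick):
    im=d["pixels"].astype(int); m=thr(im).astype(np.uint8); z=np.zeros_like(m); z[y:y+h,x:x+w]=m[y:y+h,x:x+w]
    n,l,st,c=cv2.connectedComponentsWithStats(z,connectivity=4); i=l[pick[1],pick[0]]
    print("comp",i,st[i],c[i]); return l==i if i else z>0
br=lambda im:(im[:,:,0]>200)&(im[:,:,1]>165)&(im[:,:,2]>110)
# dowel top in top view: tip pixels
m=comp(T,br,154,222,14,16,(160,230)); ys,xs=np.nonzero(m); tu,tv=xs.mean(),ys.mean()
# dowel silhouette in side view
dm=comp(S,lambda im:(im[:,:,0]>150)&(im[:,:,1]>105)&(im[:,:,2]>60)&(im[:,:,0]-im[:,:,2]<105),206,214,14,42,(211,225))
for y in range(214,256):
    x=np.nonzero(dm[y])[0]
    if len(x) and y%3==0: print(y,x.min(),x.max(),end="; ")
print("\ntopz ray at .145:",onz(T,tu,tv,.145))
print("tri top",tri((T,tu,tv),(S,211.0,217.7)))
# seat of dowel in side view at z=.045
print("side base @.045",onz(S,213.2,253.5,.045))
# block top corners, top view : dark brown
# block's upper face: known corners (crop) in top px
f=lambda x,y:((x-440)/4-.5+145,y/4-.5+155)
for c in[(522,262),(602,298),(563,370),(490,336)]: print("blk",onz(T,*f(c[0],c[1]),.045)[:2])
# hole in lid
g=T["pixels"].astype(int).sum(2); w=np.clip(560-g[184:199,257:273],0,None); print(w.max(1))
yy,xx=np.mgrid[184:199,257:273]; hu,hv=(w*xx).sum()/w.sum(),(w*yy).sum()/w.sum()
print("hole px",hu,hv,onz(T,hu,hv,.095),"tri",tri((T,hu,hv),(S,248.9,180.3)))
# lid bright region
lm=comp(T,lambda im:(im[:,:,0]>205)&(im[:,:,1]>180)&(im[:,:,2]>125),222,160,110,70,(240,190))
cn=max(cv2.findContours(lm.astype(np.uint8),0,2)[0],key=cv2.contourArea)
P=np.array([onz(T,*p[0],.095)[:2] for p in cn],np.float32); r=cv2.minAreaRect(P); print(r, cv2.boxPoints(r))
cn2=comp(T,lambda im:(im.sum(2)<430),222,155,112,75,(300,176))
print(bot.observe()["position"])
E
```

```text
comp 5 [154 225   9   9  35] [157.88571429 229.45714286]
comp 0 [     0      0    512    384 196449] [255.53534505 191.47278938]
216 206 219; 219 207 219; 222 206 216; 225 206 212; 228 209 212; 231 209 212; 234 209 212; 237 210 213; 240 206 213; 243 210 213; 246 213 213; 249 213 213; 252 211 214; 
topz ray at .145: [0.43838213 0.29974063 0.145     ]
tri top [0.43606272 0.29731662 0.14678679]
side base @.045 [0.42810807 0.30238534 0.045     ]
blk [0.47449887 0.30835426]
blk [0.4497904  0.24904667]
blk [0.39792392 0.27413671]
blk [0.42088585 0.32801361]
[  0   0   0  97 193 289 250 224 236 199  97   0   0   0   0]
hole px 263.74014444778817 190.55206139030997 [0.55693797 0.02496542 0.095     ] tri [0.55647587 0.0246479  0.09521109]
comp 5 [ 231  168   97   49 3355] [276.07034277 191.88584203]
((0.55476975440979, -0.016829222440719604), (0.2591770589351654, 0.11521229892969131), 85.0894546508789) [[ 0.48628223 -0.141011  ]
 [ 0.6010716  -0.15087321]
 [ 0.6232573   0.10735255]
 [ 0.5084679   0.11721477]]
comp 0 [     0      0    512    384 193826] [255.08418891 191.38514957]
[ 0.14648461 -0.60724977  0.19699371]
```

```bash
python3 - <<'E'
from h import *
import pickle
D=pickle.load(open("d0.pkl","rb"));S=D["side"];T=D["top"]
print("top",tri((T,160.3,229.8),(S,210.8,217.6)), onz(T,160.3,229.8,.145),onz(S,210.8,217.6,.145))
print(T["pixels"][224:236,154:170].astype(int).sum(2)); print(S["pixels"][214:224,204:220].astype(int).sum(2))
E
```

```text
top [0.43749503 0.29341335 0.14391613] [0.43762041 0.29331573 0.145     ] [0.4359483  0.29441509 0.145     ]
[[497 507 504 507 503 507 510 519 472 274 216 249 235 233 244 235]
 [510 505 506 515 513 507 514 517 401 204 232 228 238 245 242 240]
 [511 514 502 503 502 499 522 473 258 214 230 236 231 237 248 236]
 [526 497 501 496 498 489 477 364 163 213 227 242 240 234 230 241]
 [532 513 506 493 518 594 606 507 263 175 218 233 242 249 235 236]
 [383 540 511 509 573 649 656 654 489 174 206 196 220 234 239 238]
 [289 388 530 539 613 649 654 675 608 166 207 206 211 210 184 167]
 [303 390 544 559 631 672 675 666 499 178 218 219 216 208 207 179]
 [318 406 571 535 420 423 583 417 215 219 223 226 221 215 216 221]
 [315 310 417 519 241 171 210 229 219 236 246 243 237 242 227 217]
 [318 304 307 257 188 202 198 216 223 231 238 228 251 256 250 238]
 [273 330 301 220 204 212 213 217 196 214 226 213 140 104 156 218]]
[[524 520 523 518 523 515 520 524 521 519 515 465 366 367 361 332]
 [520 521 517 524 520 519 516 521 520 522 520 507 428 349 322 331]
 [521 521 517 523 520 517 519 520 519 523 517 524 501 404 336 343]
 [521 528 567 615 653 557 525 520 509 513 524 518 523 504 418 362]
 [433 479 482 564 596 512 517 520 522 513 519 523 521 519 502 424]
 [303 309 370 460 485 538 515 497 423 383 521 520 523 521 524 506]
 [427 339 329 392 529 534 524 457 320 345 519 519 522 523 521 524]
 [523 520 519 522 525 528 522 463 359 346 520 517 522 517 513 487]
 [518 521 522 520 524 527 535 474 367 353 520 506 457 448 375 349]
 [523 521 521 518 524 522 535 477 371 337 447 380 381 377 377 384]]
```

Request:
jog_arm:
  motion:
    - [0,0,-1,1,1]
    - [0,0,-1,1,1]
    - [0,0,0,1,1]
    - [0,0,0,1,1]
    - [1,-0.88,0,0,1]
    - [1,-0.88,0,0,1]
    - [1,-0.88,0,0,1]
    - [1,-0.88,0,0,1]
    - [1,-0.88,0,0,1]
    - [1,-0.88,0,0,1]
    - [1,-0.88,0,0,1]
    - [1,-0.88,0,0,1]

```text
clock: 1.3
position: [0.4043, -0.4158, 0.2573]
tool_rot: [-3.141, 0.0, -0.083]
force: [0.5, -0.6, 0.2]
grip_width: 0.0856
finger_force: 0.0
```

Request:
jog_arm:
  motion:
    - [0.33,-0.9,0,0,1]
    - [0.33,-0.9,0,0,1]
    - [0.33,-0.9,0,0,1]
    - [0.33,-0.9,0,0,1]
    - [0.33,-0.9,0,0,1]
    - [0.33,-0.9,0,0,1]
    - [0.33,-0.9,0,0,1]
    - [0.33,-0.9,0,0,1]
    - [0.33,-0.9,0,0,1]
    - [0.33,-0.9,0,0,1]
    - [0.33,-0.9,0,0,1]
    - [0.33,-0.9,0,0,1]

```text
clock: 2.5
position: [0.5489, -0.1029, 0.2573]
tool_rot: [-3.142, 0.0, -0.083]
force: [-0.1, -0.0, 1.4]
grip_width: 0.0855
finger_force: 0.0
```

```bash
python3 -c "
from h import *
s=bot.observe();print(s['qpos'],s['position'])"
```

```text
[ 0.21789034  0.36031412 -0.18478127  1.69815666  0.07309052  1.09029457
 -1.64325478] [ 0.54887088 -0.10293699  0.25728385]
```

Request:
jog_arm:
  motion:
    - [0,0,0,-1,1]
    - [0,0,0,-1,1]
    - [0,0,0,-1,1]
    - [0,0,0,-1,1]
    - [0,0,0,-1,1]
    - [0,0,0,-1,1]
    - [0,0,0,-1,1]
    - [0,0,0,-1,1]
    - [0,0,0,-1,1]
    - [0,0,0,-1,1]
    - [0.45,-0.95,0,0,1]
    - [0.45,-0.95,0,0,1]

```text
clock: 3.7
position: [0.5311, -0.0432, 0.257]
tool_rot: [-3.141, 0.0, 0.715]
force: [0.7, 0.9, -0.1]
grip_width: 0.085
finger_force: 0.0
```

Request:
jog_arm:
  motion:
    - [0.45,-0.95,0,0,1]
    - [0.45,-0.95,0,0,1]
    - [0.45,-0.95,0,0,1]
    - [0.45,-0.95,0,0,1]
    - [0.45,-0.95,0,0,1]
    - [0.45,-0.95,0,0,1]
    - [0.45,-0.95,0,0,1]
    - [0.45,-0.95,0,0,1]
    - [0.45,-0.95,0,0,1]
    - [0.45,-0.95,0,0,1]
    - [0.45,-0.95,0,0,1]
    - [0,0,0,0,1]

```text
clock: 4.9
position: [0.4357, 0.2944, 0.2573]
tool_rot: [-3.14, -0.0, 0.722]
force: [0.0, -1.5, 0.3]
grip_width: 0.0852
finger_force: 0.0
```

```bash
python3 - <<'E'
from h import *
s=bot.observe();print(s['qpos'],s['position'],s['tool_rot'],s['force'])
R=cv2.Rodrigues(np.zeros(3))[0]
y=s['tool_rot'][2]; d=np.array([.437,.293])-s['position'][:2]
print("tool x,y mm",1e3*(d@[np.cos(y),np.sin(y)]),1e3*(d@[np.sin(y),-np.cos(y)]))
E
```

```text
[-0.29261466  0.33782155 -0.53229671  1.76577449  0.18897092  1.08892158
 -1.73720259] [0.43565637 0.2943767  0.25733714] [-3.13979383e+00 -2.47611580e-04  7.21766322e-01] [ 0.01041617 -1.45885264  0.33391882]
tool x,y mm 0.09897553881684341 1.921158229251592
```

Request:
jog_arm:
  motion:
    - [0,0.06,1,0,1]
    - [0,0,1,0,1]
    - [0,0,1,0,1]
    - [0,0,1,0,1]
    - [0,0,1,0,1]
    - [0,0,0.2,0,1]
    - [0,0,0,0,1]
    - [0,0,0,0,1]

```text
clock: 5.7
position: [0.4393, 0.2896, 0.1027]
tool_rot: [3.141, -0.001, 0.717]
force: [0.2, -0.3, 0.2]
grip_width: 0.0854
finger_force: 0.0
```

```bash
python3 - <<'E'
from h import *
s=bot.observe();print(s['position'],s['tool_rot'],s['force'])
a=cam("side")["pixels"][190:290,150:260];b=cam("top")["pixels"][190:290,110:220]
save("pre.png",np.hstack([cv2.resize(x,(396,360),interpolation=0) for x in(a,b)]))
E
```

```text
[0.43929279 0.28956006 0.10273214] [ 3.14142233e+00 -1.30924613e-03  7.16696232e-01] [ 0.23425117 -0.29225906  0.15175316]
```

View pics/pre.png

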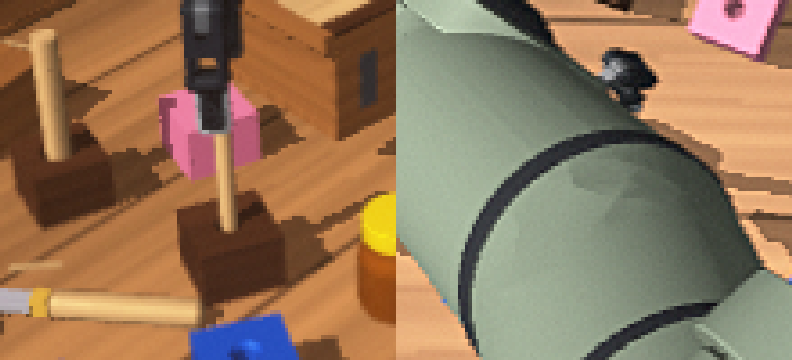

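The finger is in front of the dowel's top half, in line with it (crop px (215,120)); the dowel is unmoved. I'll close the gripper gently.

Request:
jog_arm:
  motion:
    - [0,0,0,0,0.5]
    - [0,0,0,0,0.4]
    - [0,0,0,0,0.3]
    - [0,0,0,0,0.2]
    - [0,0,0,0,0.1]
    - [0,0,0,0,0]
    - [0,0,0,0,0]
    - [0,0,0,0,0]
    - [0,0,0,0,0]
  newtons: 30

```text
clock: 6.7
position: [0.4388, 0.2893, 0.1016]
tool_rot: [-3.142, -0.0, 0.717]
force: [-0.1, 0.4, 2.5]
grip_width: 0.0099
finger_force: 29.3
```

```bash
python3 - <<'E'
from h import *
for i in range(6):
    d=cam("side"); s=bot.observe();print(s['position'].round(4),s['tool_rot'].round(4),s['force'].round(2),s['moment'].round(2),s['grip_width'])
E
```

```text
[0.4388 0.2893 0.1016] [-3.1415e+00 -1.0000e-04  7.1680e-01] [-0.71  0.32  1.68] [ 0.12  0.08 -0.02] 0.009896761733150563
[0.4388 0.2893 0.1015] [-3.1416e+00 -1.0000e-04  7.1680e-01] [-0.6  -0.05  2.49] [ 0.09  0.07 -0.01] 0.010381472094446315
[0.4388 0.2893 0.1015] [-3.1416e+00 -1.0000e-04  7.1680e-01] [-0.67  0.01  2.33] [0.05 0.09 0.01] 0.009745682031698942
[0.4388 0.2893 0.1016] [-3.1415e+00 -1.0000e-04  7.1680e-01] [-1.09  0.1   1.92] [ 0.13  0.06 -0.  ] 0.009783752320026762
[0.4388 0.2892 0.1015] [-3.1416 -0.      0.7167] [-0.98  0.36  2.32] [ 0.11  0.05 -0.02] 0.009948192713910205
[0.4388 0.2893 0.1015] [-3.1416 -0.      0.7168] [0.19 0.38 2.8 ] [ 0.11  0.07 -0.03] 0.00976345097608365
```

Request:
jog_arm:
  motion:
    - [0,0,0,0,0]
    - [0,0,0,0,0]
    - [0,0,-0.3,0,0]
    - [0,0,-0.5,0,0]
    - [0,0,-0.7,0,0]
    - [0,0,-0.7,0,0]
    - [0,0,-1,0,0]
    - [0,0,-1,0,0]
    - [0,0,-1,0,0]
    - [0,0,0,0,0]
    - [0,0,0,0,0]
    - [0,0,0,0,0]
  newtons: 60

```text
clock: 8.2
position: [0.4384, 0.2889, 0.2568]
tool_rot: [-3.141, 0.001, 0.717]
force: [-0.2, 0.1, -0.1]
grip_width: 0.0085
finger_force: 58.7
```

```bash
python3 - <<'E'
from h import *
d=cam("side"); s=bot.observe();print(s['position'].round(4),s['tool_rot'].round(4),s['force'].round(2),s['grip_width'])
P=s['position']
# expected tip
tip=P-[0,0,.0915]; print("tip px",proj(d,tip),"dowel top px",proj(d,P+[0,0,.0435]))
u,v=proj(d,tip).astype(int); im=d["pixels"][v-45:v+25,u-35:u+35]; save("lift.png",cv2.resize(im,(560,560),interpolation=0)); print(u,v)
E
```

```text
[0.4384 0.2888 0.2567] [-3.1414e+00  1.5000e-03  7.1680e-01] [-0.68  0.54 -1.  ] 0.008402383560501901
tip px [211.26289569 209.19569476] dowel top px [207.63117711 158.05918695]
211 209
```

View pics/lift.png

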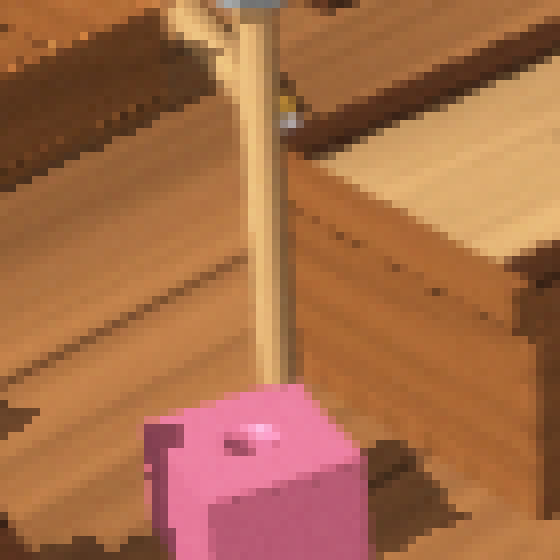

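The dowel hangs straight from the fingers, with its lower end at about side px (210,211), matching the predicted (211,209).

Request:
jog_arm:
  motion:
    - [-0.28,0.92,0,0,0]
    - [-0.28,0.92,0,0,0]
    - [-0.28,0.92,0,0,0]
    - [-0.28,0.92,0,0,0]
    - [-0.28,0.92,0,0,0]
    - [-0.28,0.92,0,0,0]
    - [-0.28,0.92,0,0,0]
    - [-0.28,0.92,0,0,0]
    - [-0.28,0.92,0,0,0]
    - [-0.28,0.92,0,0,0]
    - [0,0,0,1,0]
    - [0,0,0,1,0]

```text
clock: 9.45
position: [0.5565, 0.025, 0.2564]
tool_rot: [-3.141, 0.002, 0.552]
force: [0.0, 0.3, 0.1]
grip_width: 0.0084
finger_force: 58.7
```

Request:
jog_arm:
  motion:
    - [0,0,0,1,0]
    - [0,0,0,1,0]
    - [0,0,0,1,0]
    - [0,0,0,1,0]
    - [0,0,0,1,0]
    - [0,0,0,1,0]
    - [0,0,0,1,0]
    - [0,0,0,1,0]
    - [0,0,0.7,0,0]
    - [0,0,0.7,0,0]
    - [0,0,0,0,0]
    - [0,0,0,0,0]

```text
clock: 10.65
position: [0.5565, 0.026, 0.2154]
tool_rot: [3.141, 0.001, -0.083]
force: [0.6, 1.3, 0.5]
grip_width: 0.0085
finger_force: 58.7
```

```bash
cat > look.py <<'E'
from h import *
import sys
d=cam("side");t=cam("top"); s=bot.observe();P=s['position'];y=s['tool_rot'][2]
print(P.round(4),s['tool_rot'].round(4),s['force'].round(2),s['grip_width'],s['qpos'].round(2)[[0,6]])
H=np.array([.5567,.0248]); e=H-P[:2]; print("hole in tool x,y mm",1e3*(e@[np.cos(y),np.sin(y)]),1e3*(e@[np.sin(y),-np.cos(y)]))
a=d["pixels"][130:205,210:310]; b=t["pixels"][150:225,215:315]
print("tip px",proj(d,P-[0,0,.0915]),proj(t,P-[0,0,.0915]),"grip",proj(d,P),"hole",proj(d,[*H,.095]))
save(sys.argv[1],np.hstack([cv2.resize(x,(400,300),interpolation=0) for x in(a,b)]))
E
python3 look.py over.png
```

```text
[0.5571 0.026  0.2163] [-3.1414e+00 -7.0000e-04 -8.3200e-02] [ 0.15 -0.47  0.17] 0.00830731796512997 [ 0.03 -1.91]
hole in tool x,y mm -0.3125273694187142 1.266605491693086
tip px [248.08711141 171.68417702] [263.26110599 188.4401122 ] grip [247.50521977 143.5740335 ] hole [248.64361124 180.33043528]
```

View pics/over.png

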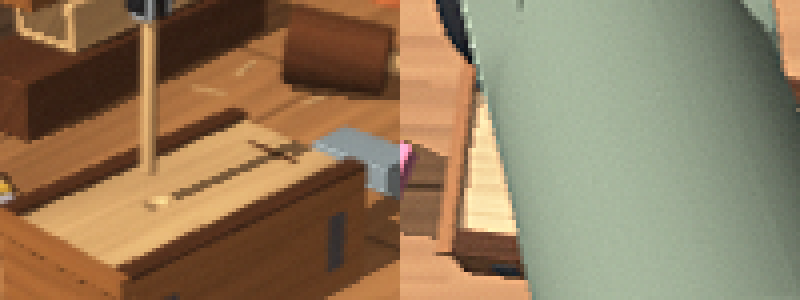

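The side crop shows the dowel's tip at about px (247,172), 1.4 px left of the line over the hole (249,180). I'll correct by about (−2.5, +1.5) mm in tool axes and lower.

Request:
jog_arm:
  motion:
    - [-0.083,0.05,0,0,0]
    - [0,0,0.3,0,0]
    - [0,0,0.3,0,0]
    - [0,0,0.2,0,0]
    - [0,0,0.1,0,0]
    - [0,0,0,0,0]
    - [0,0,0,0,0]

```text
clock: 11.45
position: [0.5542, 0.0247, 0.1885]
tool_rot: [-3.142, 0.0, -0.083]
force: [-0.3, -0.8, -0.4]
grip_width: 0.008
finger_force: 58.7
```

Request:
jog_arm:
  motion:
    - [0,0,0.05,0,0]
    - [0,0,0.05,0,0]
    - [0,0,0,0,0]
    - [0,0,0,0,0]

```text
clock: 11.85
position: [0.5548, 0.0247, 0.1863]
tool_rot: [-3.141, -0.002, -0.083]
force: [-0.1, -0.3, 8.8]
grip_width: 0.0083
finger_force: 59.7
```

Contact at 8.8 N. I'll back off and look.

Request:
jog_arm:
  motion:
    - [0,0,-0.1,0,0]
    - [0,0,0,0,0]

```text
clock: 12.05
position: [0.5543, 0.0247, 0.1889]
tool_rot: [-3.142, -0.0, -0.083]
force: [0.1, 0.8, -0.1]
grip_width: 0.0083
finger_force: 58.7
```

```bash
python3 - <<'E'
from h import *
d=cam("side"); s=bot.observe();P=s['position'];print(P.round(4),s['force'].round(2),s['tool_rot'].round(4))
print("tip",proj(d,P-[0,0,.0915]),"hole",proj(d,[.5567,.0248,.095]))
im=d["pixels"]; save("c2.png",cv2.resize(im[150:200,215:285],(784,560),interpolation=0))
g=im.astype(int)
for v in range(150,186,3): print(v,g[v,238:260,2])
E
```

```text
[0.5541 0.0247 0.1886] [ 0.63  0.45 -0.44] [-3.1416e+00 -1.0000e-04 -8.3300e-02]
tip [249.290084   179.95500319] hole [248.64361124 180.33043528]
150 [ 19  15  18  18  20  20  21  29  78 124 110  79  43  41  61  61  63  67
  65  65  64  63]
153 [ 20  22  22  20  29  32  32  44  91 120 106  77  57  63  61  63  61  65
  69  68  70  70]
156 [ 36  44  61  60  63  62  65  63  90 121 103  76  61  66  66  69  66  68
  66  65  67  68]
159 [ 64  63  60  60  61  61  64  69  94 121 102  72  57  65  66  70  69  73
  73  72  71  72]
162 [ 64  66  66  66  67  65  62  70  96 120 100  70  62  72  74  66  46  34
  26  30  27  34]
165 [ 63  62  61  65  69  70  71  74  94 120  95  66  32  28  29  28  26  24
  25  38  64 106]
168 [ 67  51  45  33  31  27  29  42  85 116  94  65  40  48  69 103 107 107
 107 110 111 111]
171 [ 31  27  25  24  24  34  62  99 109 115  93  72  82 107 109 108 103 103
 103 105 105 109]
174 [ 98  97 100 102 104 104 103 106 107 111  88  74  92 106 107 109 110 110
 108 108 108 107]
177 [104 106 104  99 102 106 106 108 111 110  89  74  94 107 108 106  99  60
  62  58  55  57]
180 [106 111 115 113 111 109 107 106 106 109  86  70  67  70  63  72 108 111
 112 115 112 111]
183 [108 110 113 112 115 113 111 111 112 111 112 113 114 111 110 109 110 115
 119 120 120 122]
```

View pics/c2.png

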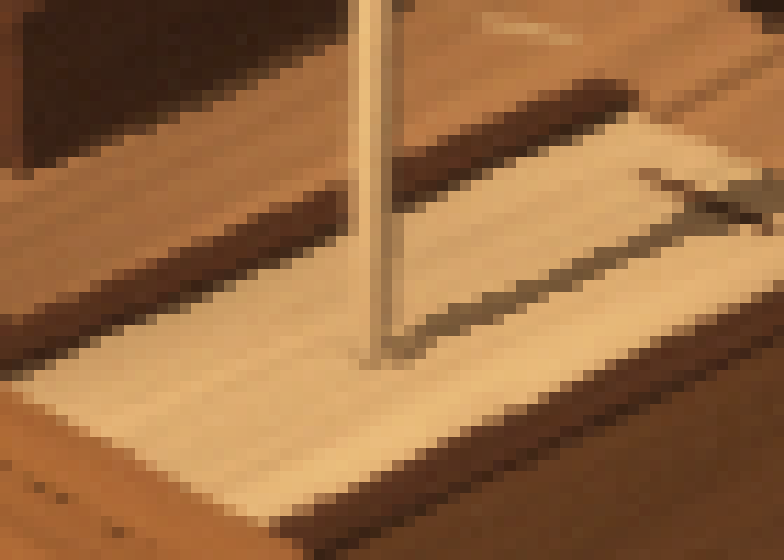

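The tip hides the hole completely, with its lower end at px (248,181). It pressed on the flat lid at the height of its face, so the hole must lie behind it. I'll quantify that.

```bash
python3 - <<'E'
from h import *
import pickle
S=pickle.load(open("d0.pkl","rb"))["side"]
d=cam("side"); s=bot.observe();P=s['position'];print(P.round(4),s['force'].round(2))
print("now\n",d["pixels"][174:187,243:256,2]); print("before\n",S["pixels"][174:187,243:256,2])
for v in(179.5,180,180.5,181): print(v,onz(d,247.9,v,.097), 'hole', onz(d,248.8,v,.095))
E
```

```text
[0.5541 0.0247 0.1885] [ 0.45 -0.04 -0.1 ]
now
 [[105 106 104 110 114  92  71  81 107 105 109 108 111]
 [105 104 104 109 114  90  74  82 107 108 109 106 109]
 [102 104 105 108 112  89  74  96 110 108 108 109 108]
 [104 107 108 111 112  90  78  94 108 107 109  96  61]
 [109 111 112 111 111  88  75  95 109  97  61  61  55]
 [112 112 108 110 111  88  80 102  81  63  59  57  56]
 [108 107 105 105 111  89  86 106  71  60  74 107 109]
 [109 111 109  99 103  82  80  72  61  73 109 116 114]
 [113 113 112 107  88  86  98  88  93 112 111 110 109]
 [113 111 112 110 109 112 113 112 111 108 108 112 113]
 [110 110 110 112 111 113 114 112 111 114 115 119 122]
 [112 110 112 113 111 108 112 113 114 117 119 121 122]
 [114 114 112 111 110 112 113 116 120 122 123 123 122]]
before
 [[101 103 104 100 103 102 102 103 104 104 106 106 106]
 [103 102 101 100 101 103 102 106 105 107 107 106 107]
 [101 101 104 105 105 104 107 107 108 103 106 106 105]
 [102 104 105 107 107 107 105 105 105 105 104 107 107]
 [104 109 111 110 107 104 105 106 103 106 107 107 107]
 [110 109 107 105 109 118 128 132 130 115 107 106 107]
 [107 105 101  87 105 123 138 148 138 107 114 108 109]
 [105 107 105  80  77  81 103 117 119 105 110 113 111]
 [110 110 110 104  86  85 104 110 111 111 110 106 104]
 [110 106 109 107 108 108 110 112 110 106 107 109 112]
 [108 108 108 110 111 113 111 109 109 110 112 115 119]
 [108 110 111 112 108 107 109 109 112 114 118 118 120]
 [109 109 110 108 108 109 111 114 117 120 118 118 118]]
179.5 [0.55948251 0.02502994 0.097     ] hole [0.55992819 0.02049022 0.095     ]
180 [0.55731881 0.02743272 0.097     ] hole [0.5577621  0.02290462 0.095     ]
180.5 [0.55516457 0.02982501 0.097     ] hole [0.55560548 0.02530848 0.095     ]
181 [0.55301972 0.03220687 0.097     ] hole [0.55345826 0.02770187 0.095     ]
```

Request:
jog_arm:
  motion:
    - [0.03,0.13,0,0,0]
    - [0,0,0.04,0,0]
    - [0,0,0.04,0,0]
    - [0,0,0,0,0]
    - [0,0,0,0,0]

```text
clock: 12.65
position: [0.5547, 0.0208, 0.186]
tool_rot: [-3.142, 0.0, -0.083]
force: [-0.2, -0.3, -0.1]
grip_width: 0.0083
finger_force: 58.7
```

Request:
jog_arm:
  motion:
    - [0,0,0.02,0,0]
    - [0,0,0,0,0]

```text
clock: 12.85
position: [0.5548, 0.0207, 0.1856]
tool_rot: [-3.142, -0.0, -0.083]
force: [-0.0, -0.3, 1.7]
grip_width: 0.0083
finger_force: 58.9
```

Request:
jog_arm:
  motion:
    - [0,0,0.02,0,0]
    - [0,0,0,0,0]
    - [0,0,0,0,0]

```text
clock: 13.15
position: [0.5546, 0.0207, 0.1848]
tool_rot: [3.142, 0.0, -0.083]
force: [0.2, -0.1, 0.2]
grip_width: 0.0083
finger_force: 58.7
```

Request:
jog_arm:
  motion:
    - [0,0,0.03,0,0]
    - [0,0,0,0,0]
    - [0,0,0,0,0]

```text
clock: 13.45
position: [0.5546, 0.0207, 0.1839]
tool_rot: [-3.142, 0.0, -0.083]
force: [-0.3, -0.6, -1.3]
grip_width: 0.0084
finger_force: 58.7
```

Request:
jog_arm:
  motion:
    - [0,0,0.03,0,0]
    - [0,0,0,0,0]
    - [0,0,0,0,0]

```text
clock: 13.75
position: [0.5547, 0.0207, 0.1831]
tool_rot: [-3.142, 0.0, -0.083]
force: [0.4, -0.7, -0.9]
grip_width: 0.0085
finger_force: 58.7
```

Request:
jog_arm:
  motion:
    - [0,0,0.04,0,0]
    - [0,0,0,0,0]
    - [0,0,0,0,0]

```text
clock: 14.05
position: [0.5547, 0.0207, 0.1818]
tool_rot: [-3.142, 0.0, -0.083]
force: [-0.6, -0.6, 0.0]
grip_width: 0.0082
finger_force: 58.7
```

Request:
jog_arm:
  motion:
    - [0,0,0.04,0,0]
    - [0,0,0,0,0]
    - [0,0,0,0,0]

```text
clock: 14.35
position: [0.5547, 0.0207, 0.1807]
tool_rot: [-3.142, 0.0, -0.083]
force: [-0.2, -0.1, -0.4]
grip_width: 0.0083
finger_force: 58.7
```

Request:
jog_arm:
  motion:
    - [0,0,0.05,0,0]
    - [0,0,0,0,0]
    - [0,0,0,0,0]

```text
clock: 14.65
position: [0.5547, 0.0208, 0.1791]
tool_rot: [-3.142, 0.0, -0.083]
force: [-0.2, -1.1, -0.2]
grip_width: 0.0083
finger_force: 58.7
```

Request:
jog_arm:
  motion:
    - [0,0,0.07,0,0]
    - [0,0,0,0,0]
    - [0,0,0,0,0]

```text
clock: 14.95
position: [0.5547, 0.0207, 0.177]
tool_rot: [-3.142, 0.0, -0.083]
force: [-0.4, -0.1, 0.1]
grip_width: 0.0083
finger_force: 58.7
```

Request:
jog_arm:
  motion:
    - [0,0,0.07,0,0]
    - [0,0,0,0,0]
    - [0,0,0,0,0]

```text
clock: 15.25
position: [0.5546, 0.0207, 0.1749]
tool_rot: [-3.142, 0.0, -0.083]
force: [-0.2, -0.2, -0.7]
grip_width: 0.0084
finger_force: 58.7
```

Request:
jog_arm:
  motion:
    - [0,0,0.07,0,0]
    - [0,0,0,0,0]
    - [0,0,0,0,0]

```text
clock: 15.55
position: [0.5547, 0.0207, 0.1728]
tool_rot: [-3.142, 0.0, -0.083]
force: [0.7, -0.7, -1.1]
grip_width: 0.0085
finger_force: 58.7
```

Request:
jog_arm:
  motion:
    - [0,0,0.07,0,0]
    - [0,0,0,0,0]
    - [0,0,0,0,0]

```text
clock: 15.85
position: [0.5547, 0.0208, 0.1707]
tool_rot: [-3.142, 0.0, -0.083]
force: [0.0, -0.4, -0.5]
grip_width: 0.0082
finger_force: 58.7
```

Request:
jog_arm:
  motion:
    - [0,0,0.07,0,0]
    - [0,0,0,0,0]
    - [0,0,0,0,0]

```text
clock: 16.15
position: [0.5547, 0.0207, 0.1686]
tool_rot: [-3.142, 0.0, -0.083]
force: [-0.1, -0.4, -1.0]
grip_width: 0.0085
finger_force: 58.7
```

Request:
jog_arm:
  motion:
    - [0,0,0.07,0,0]
    - [0,0,0,0,0]
    - [0,0,0,0,0]

```text
clock: 16.45
position: [0.5547, 0.0207, 0.1665]
tool_rot: [3.142, 0.0, -0.083]
force: [0.6, -0.5, 0.7]
grip_width: 0.0087
finger_force: 58.7
```

Request:
jog_arm:
  motion:
    - [0,0,0.07,0,0]
    - [0,0,0,0,0]
    - [0,0,0,0,0]

```text
clock: 16.75
position: [0.5547, 0.0207, 0.1644]
tool_rot: [-3.142, 0.0, -0.083]
force: [0.5, 0.4, -0.6]
grip_width: 0.0082
finger_force: 58.7
```

Request:
jog_arm:
  motion:
    - [0,0,0.07,0,0]
    - [0,0,0,0,0]
    - [0,0,0,0,0]

```text
clock: 17.05
position: [0.5547, 0.0207, 0.1623]
tool_rot: [-3.142, 0.0, -0.083]
force: [0.5, 0.1, 0.2]
grip_width: 0.0081
finger_force: 58.7
```

Request:
jog_arm:
  motion:
    - [0,0,0.07,0,0]
    - [0,0,0,0,0]
    - [0,0,0,0,0]

```text
clock: 17.35
position: [0.5547, 0.0207, 0.1603]
tool_rot: [3.142, 0.0, -0.083]
force: [0.1, 0.4, -0.7]
grip_width: 0.0082
finger_force: 58.7
```

Request:
jog_arm:
  motion:
    - [0,0,0.07,0,0]
    - [0,0,0,0,0]
    - [0,0,0,0,0]

```text
clock: 17.65
position: [0.5547, 0.0207, 0.1581]
tool_rot: [3.142, 0.0, -0.083]
force: [0.2, 0.6, -0.4]
grip_width: 0.0085
finger_force: 58.7
```

Request:
jog_arm:
  motion:
    - [0,0,0.07,0,0]
    - [0,0,0,0,0]
    - [0,0,0,0,0]

```text
clock: 17.95
position: [0.5547, 0.0207, 0.156]
tool_rot: [3.142, 0.0, -0.083]
force: [0.3, -0.6, -0.0]
grip_width: 0.0081
finger_force: 58.7
```

Depth is 30.5 mm now, still free.

Request:
jog_arm:
  motion:
    - [0,0,0.07,0,0]
    - [0,0,0,0,0]
    - [0,0,0,0,0]

```text
clock: 18.25
position: [0.5547, 0.0207, 0.1539]
tool_rot: [3.142, 0.0, -0.083]
force: [-0.5, 0.7, -0.3]
grip_width: 0.0082
finger_force: 58.7
```

Request:
jog_arm:
  motion:
    - [0,0,0.07,0,0]
    - [0,0,0,0,0]
    - [0,0,0,0,0]

```text
clock: 18.55
position: [0.5549, 0.0207, 0.152]
tool_rot: [-3.142, -0.0, -0.083]
force: [0.1, -0.3, 3.3]
grip_width: 0.0083
finger_force: 58.9
```

Request:
jog_arm:
  motion:
    - [0,0,0.07,0,0]
    - [0,0,0,0,0]
    - [0,0,0,0,0]

```text
clock: 18.85
position: [0.5547, 0.0207, 0.1498]
tool_rot: [-3.142, -0.0, -0.083]
force: [-0.2, -0.6, 4.6]
grip_width: 0.008
finger_force: 59.1
```

Request:
jog_arm:
  motion:
    - [0,0,0.07,0,0]
    - [0,0,0.07,0,0]
    - [0,0,0,0,0]
    - [0,0,0,0,0]

```text
clock: 19.25
position: [0.5549, 0.0207, 0.1457]
tool_rot: [-3.142, -0.0, -0.083]
force: [-0.4, -0.7, 6.1]
grip_width: 0.0083
finger_force: 59.2
```

```bash
python3 - <<'E'
from h import *
f=[]
for i in range(5): bot.grab_frame("side"); s=bot.observe(); f.append([*s['force'],*s['position']])
print(np.mean(f,0).round(4))
E
```

```text
[3.8100e-02 1.4000e-03 6.3005e+00 5.5490e-01 2.0700e-02 1.4580e-01]
```

Request:
jog_arm:
  motion:
    - [0,0,0.04,0,0]
    - [0,0,0,0,0]
    - [0,0,0,0,0]

```text
clock: 19.8
position: [0.5549, 0.0207, 0.1446]
tool_rot: [-3.141, -0.0, -0.083]
force: [0.0, -0.3, 6.6]
grip_width: 0.0084
finger_force: 59.3
```

Request:
jog_arm:
  motion:
    - [0,0.07,0,0,0]
    - [0,0,0,0,0]
    - [0,0,0,0,0]

```text
clock: 20.1
position: [0.5548, 0.0186, 0.1446]
tool_rot: [-3.141, -0.001, -0.083]
force: [0.9, 0.4, 7.0]
grip_width: 0.0085
finger_force: 59.4
```

Request:
jog_arm:
  motion:
    - [0,0.04,0,0,0]
    - [0,0,0,0,0]
    - [0,0,0,0,0]

```text
clock: 20.4
position: [0.5547, 0.0175, 0.1446]
tool_rot: [-3.141, -0.001, -0.083]
force: [0.6, 0.3, 6.4]
grip_width: 0.0082
finger_force: 59.5
```

Request:
jog_arm:
  motion:
    - [0,0.05,0,0,0]
    - [0,0,0,0,0]
    - [0,0,0,0,0]

```text
clock: 20.7
position: [0.5546, 0.0161, 0.1447]
tool_rot: [-3.141, -0.001, -0.083]
force: [0.2, 1.1, 6.2]
grip_width: 0.0086
finger_force: 59.5
```

Request:
jog_arm:
  motion:
    - [0,0.03,0,0,0]
    - [0,0,0,0,0]
    - [0,0,0,0,0]

```text
clock: 21.0
position: [0.5545, 0.0153, 0.1447]
tool_rot: [-3.141, -0.001, -0.083]
force: [0.3, 1.4, 6.0]
grip_width: 0.0083
finger_force: 59.6
```

Request:
jog_arm:
  motion:
    - [0,0.03,0,0,0]
    - [0,0,0,0,0]
    - [0,0,0,0,0]

```text
clock: 21.3
position: [0.5544, 0.0144, 0.1446]
tool_rot: [-3.141, -0.001, -0.083]
force: [0.1, 1.4, 6.7]
grip_width: 0.0081
finger_force: 59.6
```

Request:
jog_arm:
  motion:
    - [0,0.05,0,0,0]
    - [0,0.05,0,0,0]
    - [0,0,0,0,0]
    - [0,0,0,0,0]

```text
clock: 21.7
position: [0.5542, 0.0116, 0.1446]
tool_rot: [-3.141, -0.001, -0.083]
force: [-0.1, 2.1, 5.7]
grip_width: 0.0082
finger_force: 59.9
```

Request:
jog_arm:
  motion:
    - [0,0.05,0,0,0]
    - [0,0.05,0,0,0]
    - [0,0,0,0,0]
    - [0,0,0,0,0]

```text
clock: 22.1
position: [0.5539, 0.0087, 0.1446]
tool_rot: [-3.141, -0.001, -0.083]
force: [0.1, 2.4, 6.4]
grip_width: 0.0081
finger_force: 60.3
```

Force is low but rising slowly, so I'll check whether the lid moved.

```bash
python3 - <<'E'
from h import *
import pickle
S=pickle.load(open("d0.pkl","rb"))["side"]
d=cam("side")
a=[cv2.resize(x["pixels"][140:195,205:305],(800,440)[:2],interpolation=0)[:295] for x in(S,d)]
save("lid.png",np.vstack([cv2.resize(x["pixels"][145:190,215:305],(600,300),interpolation=0) for x in(S,d)]))
E
```

```text
(no output)
```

View pics/lid.png

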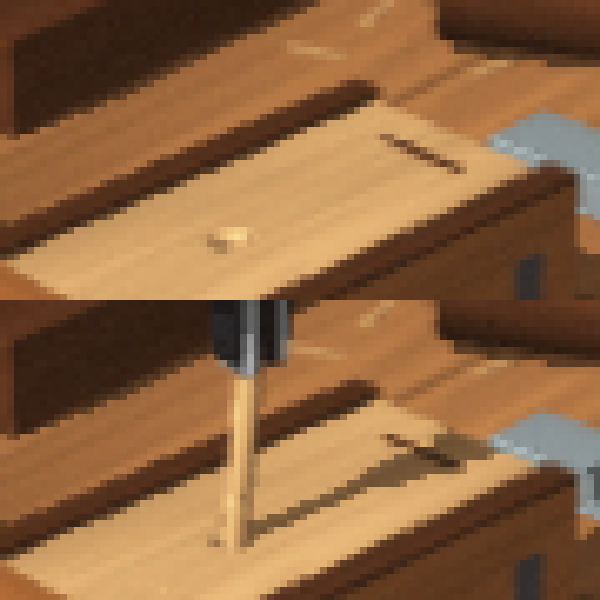

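The slot only moved about 0.4 px (the play), so the lid is still held while the dowel leans in the pads. I'll go back, grip harder, press a little more and pull again.

Request:
jog_arm:
  motion:
    - [0,-0.1,0,0,0]
    - [0,-0.1,0,0,0]
    - [0,-0.1,0,0,0]
    - [0,0,0,0,0]
    - [0,0,0,0,0]
    - [0,0,0,0,0]
  newtons: 110

```text
clock: 22.75
position: [0.5547, 0.0175, 0.1447]
tool_rot: [-3.141, -0.001, -0.083]
force: [0.4, 1.4, 5.9]
grip_width: 0.0056
finger_force: 109.0
```

Request:
jog_arm:
  motion:
    - [0,0,0.02,0,0]
    - [0,0,0,0,0]
    - [0,0,0,0,0]

```text
clock: 23.05
position: [0.5547, 0.0174, 0.1441]
tool_rot: [-3.141, -0.001, -0.083]
force: [0.3, 0.8, 6.3]
grip_width: 0.0058
finger_force: 109.1
```

```bash
cat > avg.py <<'E'
from h import *
f=[]
for i in range(5): bot.grab_frame("side"); s=bot.observe(); f.append([*s['force'],*s['position'],*s['moment']])
print(np.mean(f,0).round(4))
E
python3 avg.py
```

```text
[-0.1776  1.2794  6.5721  0.5547  0.0175  0.1441  0.4857 -0.068   0.0148]
```

Request:
jog_arm:
  motion:
    - [0,-0.05,0.02,0,0]
    - [0,0,0,0,0]
    - [0,0,0,0,0]

```text
clock: 23.6
position: [0.5548, 0.0187, 0.1435]
tool_rot: [-3.141, -0.001, -0.083]
force: [0.5, 0.2, 7.0]
grip_width: 0.0058
finger_force: 109.2
```

Request:
jog_arm:
  motion:
    - [0,0,0.02,0,0]
    - [0,0,0,0,0]
    - [0,0,0,0,0]

```text
clock: 23.9
position: [0.5552, 0.0187, 0.1433]
tool_rot: [-3.141, -0.002, -0.083]
force: [0.1, 0.6, 12.5]
grip_width: 0.0061
finger_force: 109.8
```

```bash
python3 avg.py
```

```text
[-6.19100e-01  6.53000e-02  1.26872e+01  5.55200e-01  1.87000e-02
  1.43300e-01 -1.92000e-02  3.10000e-02 -4.30000e-03]
```

Hard stop felt at TCP z ≈ 0.1434, so a good press is around 0.1442. I'll back off 1.5 mm and pull further.

Request:
jog_arm:
  motion:
    - [0,0,-0.04,0,0]
    - [0,0.1,0,0,0]
    - [0,0.1,0,0,0]
    - [0,0.1,0,0,0]
    - [0,0,0,0,0]
    - [0,0,0,0,0]

```text
clock: 24.75
position: [0.5541, 0.01, 0.1441]
tool_rot: [-3.141, -0.001, -0.083]
force: [0.4, 1.3, 6.8]
grip_width: 0.0055
finger_force: 109.3
```

Request:
jog_arm:
  motion:
    - [0,0.05,0,0,0]
    - [0,0.05,0,0,0]
    - [0,0,0,0,0]
    - [0,0,0,0,0]

```text
clock: 25.15
position: [0.5539, 0.0074, 0.1441]
tool_rot: [-3.141, -0.001, -0.083]
force: [0.6, 2.5, 6.0]
grip_width: 0.0057
finger_force: 109.7
```

```bash
cat > slot.py <<'E'
from h import *
import pickle
S=pickle.load(open("d0.pkl","rb"))["side"]
d=cam("side")
# lid edge/slot shift: template match of slot patch
tm=S["pixels"][162:174,269:287]; r=cv2.matchTemplate(d["pixels"][150:190,255:345],tm,cv2.TM_CCOEFF_NORMED)
_,v,_,l=cv2.minMaxLoc(r); y,x=l[1],l[0]; print("slot shift px",x+255-269,y+150-162,v)
u0,v0=278,167.5; a=onz(S,u0,v0,.095); b=onz(d,u0+x+255-269,v0+y+150-162,.095); print("moved mm",((b-a)*1e3).round(1))
E
python3 avg.py; python3 slot.py
```

```text
[-0.2155  3.2261  6.1245  0.5539  0.0074  0.1441  1.1359 -0.0755  0.0124]
slot shift px 1 0 0.5028111338615417
moved mm [-2.5 -2.1  0. ]
```

Request:
jog_arm:
  motion:
    - [0,0,0.03,0,0]
    - [0,0,0,0,0]
    - [0,0,0,0,0]

```text
clock: 25.75
position: [0.5539, 0.0075, 0.1432]
tool_rot: [-3.141, -0.001, -0.083]
force: [0.0, 3.4, 6.4]
grip_width: 0.0055
finger_force: 109.8
```

Request:
jog_arm:
  motion:
    - [0,0,0.02,0,0]
    - [0,0,0,0,0]
    - [0,0,0,0,0]

```text
clock: 26.05
position: [0.554, 0.0074, 0.1427]
tool_rot: [-3.141, -0.001, -0.083]
force: [0.5, 3.6, 7.7]
grip_width: 0.006
finger_force: 109.9
```

```bash
python3 avg.py; python3 slot.py
```

```text
[ 3.5270e-01  3.2815e+00  8.2317e+00  5.5400e-01  7.4000e-03  1.4270e-01
  1.1354e+00 -7.1800e-02  4.0000e-04]
slot shift px 1 0 0.5078204870223999
moved mm [-2.5 -2.1  0. ]
```

Request:
jog_arm:
  motion:
    - [0,0.05,0,0,0]
    - [0,0.05,0,0,0]
    - [0,0,0,0,0]
    - [0,0,0,0,0]

```text
clock: 26.75
position: [0.5537, 0.0045, 0.1426]
tool_rot: [-3.14, -0.001, -0.083]
force: [-0.4, 3.2, 5.9]
grip_width: 0.0059
finger_force: 110.5
```

Request:
jog_arm:
  motion:
    - [0,0.05,0,0,0]
    - [0,0.05,0,0,0]
    - [0,0,0,0,0]
    - [0,0,0,0,0]

```text
clock: 27.15
position: [0.5535, 0.0017, 0.1426]
tool_rot: [-3.14, -0.001, -0.083]
force: [-0.0, 4.1, 6.2]
grip_width: 0.0056
finger_force: 111.2
```

```bash
python3 avg.py; python3 slot.py
```

```text
[ 2.9000e-01  4.3098e+00  6.6499e+00  5.5340e-01  1.7000e-03  1.4260e-01
  1.5773e+00 -8.5900e-02  7.0000e-03]
slot shift px 2 0 0.5206878781318665
moved mm [-4.9 -4.1  0. ]
```

```bash
cat > slot2.py <<'E'
from h import *
import pickle
S=pickle.load(open("d0.pkl","rb"))["side"]
d=cam("side")
a=onz(S,278,167.5,.095)
for k in(0,5,10,20): print(k,(proj(S,a+k*1e-3*np.array([-.086,-.996,0]))-proj(S,a)).round(2),end=" ")
print()
for x in(S,d): print(x["pixels"][162:174,268:290,0])
E
python3 slot2.py
```

```text
0 [0. 0.] 5 [ 1.07 -0.49] 10 [ 2.13 -0.97] 20 [ 4.24 -1.94] 
[[214 214 214 218 218 220 218 215 210 198 180 170 171 170 168 170 173 174
  175 180 184 188]
 [216 217 219 218 215 213 214 217 217 218 214 201 178 170 173 173 177 179
  182 187 192 187]
 [219 218 214 214 213 213 214 218 220 217 214 207 200 196 189 179 182 187
  192 190 187 178]
 [212 211 212 199 149 149 199 218 213 209 205 210 213 210 206 199 196 192
  186 183 172 156]
 [213 211 213 216 204 166 118 109 144 194 216 211 207 203 201 205 208 207
  200 174 146 157]
 [213 216 215 213 209 205 197 164 112 104 140 183 202 206 209 211 213 214
  217 212 193 173]
 [215 211 209 204 209 214 213 208 191 156 109 103 143 191 213 216 216 221
  222 221 219 217]
 [210 208 210 214 213 211 205 203 202 204 197 170 134  99 121 169 201 219
  219 218 217 216]
 [212 212 211 208 207 205 206 206 210 211 214 215 216 207 167 120 169 218
  217 216 215 213]
 [211 209 208 206 204 206 208 213 216 219 221 223 218 213 211 211 216 219
  217 215 212 208]
 [208 207 205 206 213 218 219 219 219 221 219 215 214 217 220 223 218 215
  212 209 205 188]
 [205 206 213 21
[... 494 characters left out ...]
9 163 113 109 107 111 115 116
  121 123 131 155]
 [216 217 217 216 213 210 211 214 190  89  65  67  78 100 114 113 116 114
  119 121 122 126]
 [221 216 213 211 213 196 128 125 119 107 103  86  62  60  79 105 119 160
  198 162 218 218]
 [212 210 211 195 126 122 111 111 110 110 111 113 108  91  75  57  92 173
  219 216 221 220]
 [214 195 125 121 112 111 111 109 112 118 119 120 120 162 215 202 188 217
  221 221 220 218]
 [196 122 111 111 111 113 117 118 120 158 219 219 215 215 216 218 221 223
  220 217 214 212]
 [123 112 112 148 187 119 119 158 218 218 220 221 218 222 224 226 223 221
  216 211 208 193]
 [112 151 212 216 221 217 217 216 222 221 223 225 225 226 225 222 218 216
  212 197 138  96]]
```

The lid's slot and far edge have shifted about (+1.3, −0.5) px, so the lid is roughly 5 to 6 mm open and sliding. I'll keep pressing and pulling.

Request:
jog_arm:
  motion:
    - [0,0.06,0.005,0,0]
    - [0,0.06,0.005,0,0]
    - [0,0.06,0,0,0]
    - [0,0.06,0,0,0]
    - [0,0,0,0,0]
    - [0,0,0,0,0]

```text
clock: 28.1
position: [0.5529, -0.0056, 0.1424]
tool_rot: [-3.14, -0.001, -0.083]
force: [0.3, 3.3, 7.7]
grip_width: 0.0055
finger_force: 111.8
```

```bash
python3 avg.py; sed -i 's/^for x in(S,d).*/print(d["pixels"][158:172,270:296,0])/' slot2.py; python3 slot2.py
```

```text
[ 2.0790e-01  3.6918e+00  7.6835e+00  5.5290e-01 -5.6000e-03  1.4240e-01
  1.4213e+00 -1.1910e-01  2.1200e-02]
0 [0. 0.] 5 [ 1.07 -0.49] 10 [ 2.13 -0.97] 20 [ 4.24 -1.94] 
[[ 79 104 165 191 180 172 156 146 153 170 181 185 179 175 169 171 173 173
  176 174 175 173 177 176 181 184]
 [ 60  90 150 212 194 157 151 170 181 186 182 176 172 170 173 173 175 173
  174 173 176 177 180 184 188 192]
 [150 212 215 219 218 216 216 206 192 184 178 175 174 171 172 171 173 175
  174 179 181 182 186 191 192 186]
 [217 219 218 221 223 221 221 218 213 201 183 174 170 173 174 172 176 177
  180 182 185 191 192 187 181 173]
 [218 220 222 221 221 218 215 218 219 221 218 205 191 173 175 175 178 181
  187 190 192 189 183 172 151 140]
 [221 221 219 217 217 216 218 220 223 223 218 211 207 189 146 171 187 191
  194 191 185 173 154 142 141 136]
 [218 214 217 209 181 149 151 202 218 213 208 193 128 126 116 124 151 182
  189 179 157 142 140 139 140 139]
 [214 216 216 216 207 171 114 106 149 196 218 196 112 112 108 111 115 120
  129 137 139 141 140 140 139 138]
 [217 218 217 217 213 207 198 166 109  74  90 100 109 111 114 113 116 116
  119 119 125 133 139 141 143 143]
 [216 215 212 210 212 215 196 119 111  99  82  62  59  79 102 120 119 120
  121 162 218 219 210 188 150 135]
 [211 211 214 195 126 127 120 111 109 111 113 108  88  63  61  83 152 216
  217 219 221 219 216 213 207 199]
 [211 195 126 122 113 109 111 111 115 117 119 119 120 140 160 123 177 219
  220 220 219 218 215 210 208 190]
 [197 122 113 110 112 113 112 116 120 120 161 221 217 213 213 214 218 222
  221 217 215 212 206 191 153 136]
 [123 114 109 110 116 118 121 158 217 218 219 219 217 219 224 225 221 220
  216 215 208 191 152 135  92  89]]
```

Slot shift is now about (+2.2, −1) px, so the lid is about 10.5 mm open. I'll pull 8 mm more with the catch down.

Request:
jog_arm:
  motion:
    - [0,0.07,0,0,0]
    - [0,0.07,0,0,0]
    - [0,0.07,0,0,0]
    - [0,0.07,0,0,0]
    - [0,0,0,0,0]
    - [0,0,0,0,0]

```text
clock: 29.0
position: [0.5522, -0.014, 0.1424]
tool_rot: [-3.14, -0.001, -0.083]
force: [0.0, 4.4, 7.8]
grip_width: 0.0054
finger_force: 111.8
```

Request:
jog_arm:
  motion:
    - [0,0.1,-0.05,0,0]
    - [0,0.1,-0.05,0,0]
    - [0,0.1,-0.05,0,0]
    - [0,0.1,-0.05,0,0]
    - [0,0,0,0,0]
    - [0,0,0,0,0]

```text
clock: 29.6
position: [0.5505, -0.0271, 0.1478]
tool_rot: [3.141, 0.0, -0.083]
force: [0.4, 1.5, 0.9]
grip_width: 0.0054
finger_force: 110.1
```

```bash
python3 avg.py
```

```text
[-3.5680e-01  1.5159e+00  1.3490e-01  5.5060e-01 -2.6900e-02  1.4780e-01
  4.2580e-01  4.8000e-03 -7.0000e-04]
```

Request:
jog_arm:
  motion:
    - [0,0.12,0,0,0]
    - [0,0.12,0,0,0]
    - [0,0.12,0,0,0]
    - [0,0.12,0,0,0]
    - [0,0.12,0,0,0]
    - [0,0.12,0,0,0]
    - [0,0.12,0,0,0]
    - [0,0.12,0,0,0]
    - [0,0.12,0,0,0]
    - [0,0.12,0,0,0]
    - [0,0,0,0,0]
    - [0,0,0,0,0]

```text
clock: 31.05
position: [0.5477, -0.0628, 0.148]
tool_rot: [3.142, -0.0, -0.083]
force: [-0.1, 2.0, 0.1]
grip_width: 0.0058
finger_force: 110.0
```

```bash
python3 - <<'E'
from h import *
s=bot.observe();print(s['position'],s['force'])
d=cam("side");t=cam("top")
A=d["pixels"][120:200,220:330];B=t["pixels"][140:220,230:340]
save("end.png",np.hstack([cv2.resize(x,(396,288),interpolation=0) for x in(A,B)]))
H=np.array([.556,.025,.095])
for k in(80,90,100): 
  e=k*1e-3*np.array([-.086,-.996,0])
  print(k,"hole side",proj(d,H+e).round(1),"crop",((proj(d,H+e)-[220,120])*3.6).round(0),"lid end top", )
E
```

```text
[ 0.54773158 -0.06284713  0.14800433] [-0.0568573   1.9608262   0.10093222]
80 hole side [267.3 172. ] crop [170. 187.] lid end top
90 hole side [269.5 170.9] crop [178. 183.] lid end top
100 hole side [271.7 169.9] crop [186. 180.] lid end top
```

View pics/end.png

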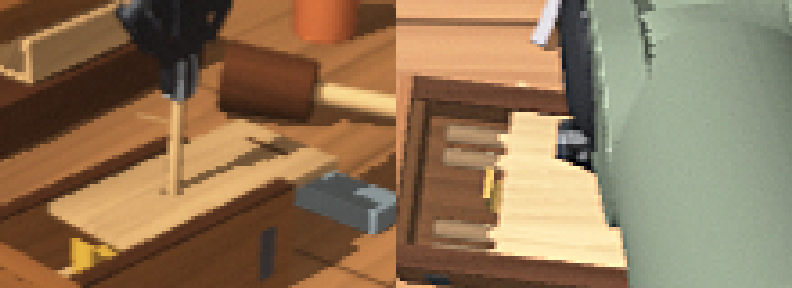

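The chest is open, with the yellow catch visible at side-crop (90,250). The dowel is in the hole at side px (268,173), so the lid is about 80 mm open. I'll pull about 11 mm more.

Request:
jog_arm:
  motion:
    - [0,0.07,0,0,0]
    - [0,0.07,0,0,0]
    - [0,0.07,0,0,0]
    - [0,0.07,0,0,0]
    - [0,0.07,0,0,0]
    - [0,0,0,0,0]
    - [0,0,0,0,0]

```text
clock: 31.85
position: [0.5469, -0.0733, 0.148]
tool_rot: [3.141, 0.0, -0.083]
force: [-0.2, 0.8, -1.1]
grip_width: 0.0058
finger_force: 110.0
```

```bash
python3 avg.py; python3 - <<'E'
from h import *
import pickle
T0=pickle.load(open("d0.pkl","rb"))["top"];t=cam("top")
for x in(T0,t):
    out=[]
    for v in(178,184,190,196,202):
        r=x["pixels"][v,222:300].astype(int); m=(r[:,0]>205)&(r[:,1]>180)&(r[:,2]>125)
        w=np.nonzero(np.convolve(m,np.ones(6),"valid")==6)[0]
        out.append(onz(x,222+w[0]-.5,v,.095)[1] if len(w) else None)
    print(np.round(out,4) if None not in out else out)
E
```

```text
[-0.3205  0.5992 -0.2291  0.5469 -0.0732  0.148   0.1752  0.0609 -0.0028]
[0.1075 0.1097 0.112  0.1114 0.1136]
[0.0432 0.0427 0.0257 0.0281 0.0277]
```

Request:
jog_arm:
  motion:
    - [0,0.06,0,0,0]
    - [0,0.06,0,0,0]
    - [0,0.06,0,0,0]
    - [0,0,0,0,0]
    - [0,0,0,0,0]
    - [0,0,0,0,0]

```text
clock: 32.75
position: [0.5464, -0.0787, 0.148]
tool_rot: [3.141, 0.0, -0.083]
force: [0.1, 0.6, 0.3]
grip_width: 0.0056
finger_force: 110.1
```

```bash
python3 avg.py; python3 - <<'E'
from h import *
import pickle
T0=pickle.load(open("d0.pkl","rb"))["top"];t=cam("top")
for x in(T0,t):
    out=[]
    for v in(190,193,196,199,202):
        r=x["pixels"][v,222:300].astype(int); m=(r[:,0]>205)&(r[:,1]>180)&(r[:,2]>125)
        w=np.nonzero(np.convolve(m,np.ones(6),"valid")==6)[0]
        out.append(onz(x,222+w[0]-.5,v,.095)[1])
    print(np.round(out,4))
E
```

```text
[-0.4502  0.7237 -0.0879  0.5464 -0.0786  0.148   0.1036  0.0741 -0.0107]
[0.112  0.1117 0.1114 0.1166 0.1136]
[0.0229 0.0227 0.0253 0.0224 0.025 ]
```

The lid is about 89 mm open. I'll draw the dowel straight out.

Request:
jog_arm:
  motion:
    - [0,-0.03,-0.2,0,0]
    - [0,0,-0.3,0,0]
    - [0,0,-0.4,0,0]
    - [0,0,-0.5,0,0]
    - [0,0,-0.5,0,0]
    - [0,0,-0.6,0,0]
    - [0,0,-0.6,0,0]
    - [0,0,-0.6,0,0]
    - [0,0,0,0,0]
    - [0,0,0,0,0]

```text
clock: 34.05
position: [0.5466, -0.0777, 0.2597]
tool_rot: [3.142, -0.001, -0.083]
force: [0.4, 0.5, -0.3]
grip_width: 0.006
finger_force: 110.1
```

```bash
cat > tilt.py <<'E'
from h import *
import sys
d=cam("side"); s=bot.observe();P=s['position'];print(P.round(4),s['force'].round(2),s['tool_rot'].round(4))
im=d["pixels"].astype(np.float32)
# dowel axis in side view: row-wise centre of the dowel near the predicted line, via difference from start picture
import pickle
S=pickle.load(open("d0.pkl","rb"))["side"]["pixels"].astype(np.float32)
df=np.abs(im-S).sum(2)
a=proj(d,P-[0,0,.012]);b=proj(d,P-[0,0,.0915]);print("pred pad",a,"tip",b)
rows=range(int(a[1]),int(b[1])+8); 
for v in rows:
    u=int(round(a[0]+(b[0]-a[0])*(v-a[1])/(b[1]-a[1]))); c=df[v,u-8:u+9]; w=c>45; x=np.nonzero(w)[0]
    if v%2==0: print(v,(u-8+x).tolist())
E
python3 tilt.py; python3 - <<'E'
from h import *
import pickle
T0=pickle.load(open("d0.pkl","rb"))["top"];t=cam("top")
for x in(T0,t): print([round(onz(x,222+np.nonzero(np.convolve((lambda r:(r[:,0]>205)&(r[:,1]>180)&(r[:,2]>125))(x["pixels"][v,222:300]),np.ones(6),"valid")==6)[0][0]-.5,v,.095)[1],4) for v in(190,196,202)])
E
```

```text
[ 0.5463 -0.0777  0.259 ] [ 0.77 -0.23 -0.43] [ 3.1415e+00 -1.0000e-04 -8.3200e-02]
pred pad [273.00648842 124.66193546] tip [272.78832314 148.79809643]
124 [270, 271, 272, 273]
126 [270, 271, 272, 273]
128 [269, 270, 271, 272, 273]
130 [269, 270, 271, 272, 273]
132 [269, 270, 271, 272, 273]
134 [269, 270, 271, 272, 273]
136 [269, 270, 271, 272, 273]
138 [269, 270, 271, 272, 273]
140 [269, 270, 271, 272]
142 [269, 270, 271, 272]
144 [269, 270, 271, 273]
146 [269, 270, 273]
148 [270, 271, 273]
150 []
152 []
154 []
[np.float64(0.112), np.float64(0.1114), np.float64(0.1136)]
[np.float64(0.0229), np.float64(0.0253), np.float64(0.0222)]
```

Request:
jog_arm:
  motion:
    - [0,0,0,-1,0]
    - [0,0,0,-1,0]
    - [0,0,0,-1,0]
    - [0,0,0,-1,0]
    - [0,0,0,-1,0]
    - [0,0,0,-1,0]
    - [0,0,0,-1,0]
    - [0,0,0,-1,0]
    - [0,0,0,-1,0]
    - [0,0,0,-1,0]
    - [0,0,0,0,0]

```text
clock: 35.25
position: [0.5462, -0.0777, 0.2584]
tool_rot: [-3.141, 0.001, 0.718]
force: [-0.2, 0.6, -0.2]
grip_width: 0.0061
finger_force: 110.1
```

Request:
jog_arm:
  motion:
    - [0.44,-0.96,0,0,0]
    - [0.44,-0.96,0,0,0]
    - [0.44,-0.96,0,0,0]
    - [0.44,-0.96,0,0,0]
    - [0.44,-0.96,0,0,0]
    - [0.44,-0.96,0,0,0]
    - [0.44,-0.96,0,0,0]
    - [0.44,-0.96,0,0,0]
    - [0.44,-0.96,0,0,0]
    - [0.44,-0.96,0,0,0]
    - [0.44,-0.96,0,0,0]
    - [0.44,-0.96,0,0,0]

```text
clock: 36.45
position: [0.4383, 0.288, 0.2587]
tool_rot: [-3.142, 0.0, 0.714]
force: [0.6, 0.0, -0.8]
grip_width: 0.0052
finger_force: 110.1
```

Request:
jog_arm:
  motion:
    - [0,0,0,0,0]
    - [0,0,0,0,0]
    - [0,0,0,0,0]

```text
clock: 36.75
position: [0.4392, 0.286, 0.2588]
tool_rot: [3.141, 0.001, 0.715]
force: [-0.2, 0.1, -0.0]
grip_width: 0.0054
finger_force: 110.1
```

```bash
python3 tilt.py; python3 - <<'E'
from h import *
s=bot.observe();y=.717;d=np.array([.4388,.2892])-s['position'][:2]
print("tool x,y units",(d@[np.cos(y),np.sin(y)])/.03,(d@[np.sin(y),-np.cos(y)])/.03)
E
```

```text
[0.4393 0.286  0.2588] [-0.02 -0.45 -1.09] [3.1413e+00 4.0000e-04 7.1450e-01]
pred pad [209.73225483 178.52446887] tip [211.80602718 207.83605957]
178 [207, 208, 209, 211]
180 [206, 207, 208, 209, 210, 211]
182 [206, 207, 208, 209, 210]
184 [207, 208, 209, 210, 212, 215, 216, 217, 218]
186 [207, 208, 209, 210, 211, 212, 218]
188 [207, 208, 209, 210, 212]
190 [207, 208, 209, 210, 212]
192 [208, 209, 210, 211, 212]
194 [207, 208, 209, 210]
196 [207, 208, 209, 210, 211, 212]
198 [208, 209, 210, 211, 212]
200 [208, 209, 210, 211, 212]
202 [208, 209, 210, 211, 212, 213]
204 [208, 209, 210, 211, 212]
206 [208, 209, 210, 211, 212]
208 [209, 210, 211, 212, 213]
210 [209, 210, 211]
212 []
214 []
tool x,y units 0.05874747358713356 -0.09042753567138452
```

Request:
jog_arm:
  motion:
    - [0.055,-0.09,0,0,0]
    - [0,0,0.8,0,0]
    - [0,0,0.8,0,0]
    - [0,0,0.8,0,0]
    - [0,0,0.8,0,0]
    - [0,0,0.5,0,0]
    - [0,0,0.2,0,0]
    - [0,0,0,0,0]
    - [0,0,0,0,0]

```text
clock: 37.7
position: [0.4388, 0.2903, 0.1427]
tool_rot: [3.142, -0.001, 0.716]
force: [0.0, 0.2, 0.8]
grip_width: 0.006
finger_force: 110.1
```

Request:
jog_arm:
  motion:
    - [0,0,0.05,0,0]
    - [0,0,0.05,0,0]
    - [0,0,0,0,0]
    - [0,0,0,0,0]

```text
clock: 38.1
position: [0.4384, 0.2901, 0.1392]
tool_rot: [3.142, -0.0, 0.717]
force: [0.2, 0.3, -0.4]
grip_width: 0.0055
finger_force: 110.1
```

Request:
jog_arm:
  motion:
    - [0,0,0.03,0,0]
    - [0,0,0.03,0,0]
    - [0,0,0,0,0]
    - [0,0,0,0,0]

```text
clock: 38.5
position: [0.4383, 0.2901, 0.1372]
tool_rot: [-3.142, 0.0, 0.717]
force: [0.5, 0.8, -0.3]
grip_width: 0.0056
finger_force: 110.1
```

Request:
jog_arm:
  motion:
    - [0,0.025,0,0,0]
    - [0,0,0.05,0,0]
    - [0,0,0.05,0,0]
    - [0,0,0,0,0]
    - [0,0,0,0,0]

```text
clock: 39.0
position: [0.4388, 0.2895, 0.1342]
tool_rot: [-3.142, 0.0, 0.717]
force: [0.2, 0.0, -0.4]
grip_width: 0.0054
finger_force: 110.1
```

Request:
jog_arm:
  motion:
    - [0,0,0.05,0,0]
    - [0,0,0.05,0,0]
    - [0,0,0,0,0]
    - [0,0,0,0,0]

```text
clock: 39.4
position: [0.4388, 0.2895, 0.1312]
tool_rot: [-3.142, 0.0, 0.717]
force: [0.5, 0.0, 0.4]
grip_width: 0.0058
finger_force: 110.1
```

In the hole (tip about 5 mm below the mouth) with no force. Going on down.

Request:
jog_arm:
  motion:
    - [0,0,0.1,0,0]
    - [0,0,0.1,0,0]
    - [0,0,0.1,0,0]
    - [0,0,0,0,0]
    - [0,0,0,0,0]

```text
clock: 39.9
position: [0.4388, 0.2895, 0.1221]
tool_rot: [-3.142, 0.0, 0.717]
force: [0.4, -0.2, 0.3]
grip_width: 0.006
finger_force: 110.1
```

Request:
jog_arm:
  motion:
    - [0,0,0.1,0,0]
    - [0,0,0.1,0,0]
    - [0,0,0.1,0,0]
    - [0,0,0,0,0]
    - [0,0,0,0,0]

```text
clock: 40.4
position: [0.4388, 0.2895, 0.1131]
tool_rot: [-3.142, 0.0, 0.717]
force: [-0.6, -0.8, -0.1]
grip_width: 0.0056
finger_force: 110.1
```

Request:
jog_arm:
  motion:
    - [0,0,0.1,0,0]
    - [0,0,0.1,0,0]
    - [0,0,0,0,0]
    - [0,0,0,0,0]

```text
clock: 40.8
position: [0.4388, 0.2895, 0.1071]
tool_rot: [-3.142, 0.0, 0.717]
force: [1.1, 0.6, -0.1]
grip_width: 0.0056
finger_force: 110.1
```

Request:
jog_arm:
  motion:
    - [0,0,0.05,0,0]
    - [0,0,0.05,0,0]
    - [0,0,0,0,0]
    - [0,0,0,0,0]

```text
clock: 41.2
position: [0.4388, 0.2895, 0.1042]
tool_rot: [-3.142, 0.0, 0.717]
force: [0.0, 0.4, -0.1]
grip_width: 0.0059
finger_force: 110.1
```

Request:
jog_arm:
  motion:
    - [0,0,0.05,0,0]
    - [0,0,0,0,0]
    - [0,0,0,0,0]

```text
clock: 41.5
position: [0.4388, 0.2895, 0.1027]
tool_rot: [-3.142, -0.0, 0.717]
force: [-0.1, -0.2, -1.0]
grip_width: 0.0057
finger_force: 110.1
```

Request:
jog_arm:
  motion:
    - [0,0,0.03,0,0]
    - [0,0,0,0,0]
    - [0,0,0,0,0]

```text
clock: 41.8
position: [0.4389, 0.2896, 0.1019]
tool_rot: [-3.142, -0.0, 0.717]
force: [0.3, 0.7, 1.7]
grip_width: 0.0057
finger_force: 110.3
```

The bottom is touched at TCP z 0.1019, as when picked. I'll release.

Request:
jog_arm:
  motion:
    - [0,0,0,0,0.3]
    - [0,0,0,0,0.5]
    - [0,0,0,0,0.8]
    - [0,0,0,0,1]
    - [0,0,0,0,1]
    - [0,0,0,0,1]
    - [0,0,0,0,1]
    - [0,0,0,0,1]
  newtons: 30

```text
clock: 42.6
position: [0.4388, 0.2895, 0.1018]
tool_rot: [-3.142, 0.0, 0.717]
force: [-0.2, -0.3, -0.1]
grip_width: 0.0853
finger_force: 0.0
```

Request:
jog_arm:
  motion:
    - [0,0,-0.5,0,1]
    - [0,0,-0.8,0,1]
    - [0,0,-1,0,1]
    - [0,0,-1,0,1]
    - [0,0,-1,0,1]
    - [0,0,-1,0,1]
    - [0,0,0,0,1]
    - [0,0,0,0,1]
    - [0,0,0,0,1]

```text
clock: 43.5
position: [0.4385, 0.2892, 0.2599]
tool_rot: [-3.142, 0.001, 0.717]
force: [0.0, 0.6, 0.3]
grip_width: 0.0856
finger_force: 0.0
```

```bash
python3 - <<'E'
from h import *
s=bot.observe();print(s['position'],s['force'],s['clock'])
d=cam("side"); save("fin.png",cv2.resize(d["pixels"][130:290,140:330],(712,600),interpolation=0))
E
```

```text
[0.43854795 0.28919792 0.25992975] [0.00806338 0.57248248 0.26599878] 43.5
```

View pics/fin.png

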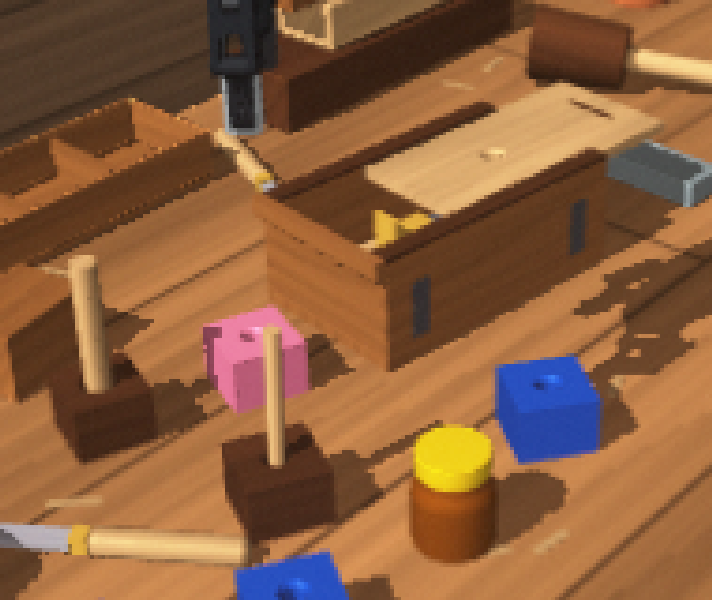

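The dowel stands in its block with its top at side px (212,217), as at the start. The lid's hole is at px (270.5,170.6), so the lid is about 90 mm open, and the hand is clear.

```bash
python3 -c "
from workcell import bot
print(bot.job_done())"
```

```text
the job is handed in; nothing more can be done
None
```

The job is handed in, with no verdict shown: the lid is about 90 mm open by the camera, the thin dowel is fully down in its own block with the hand clear, the wrist never read above about 13 N, and nothing else looked moved in the last side view.

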